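# Set the sprung hold-down of the strip jig to the gauge stick

## Task

Set the hold-down of the strip jig to our gauge stick: slide the stick flat into the channel until it lies right through under the pressure shoe, then turn the black star knob clockwise until the stick just drags. Feel for it between turns and once more after the last one, by gripping the stick's free tail and drawing it a little to and fro: it should slide with a steady pull of roughly 7 to 13 N, neither loose nor jammed, and the shoe must never be screwed down hard on it. Leave the stick nipped in place under the shoe, so that I can check the drag before I lock the screw, and do not disturb the other things on the table.

Things in the scene. Friction and masses are not known exactly. Their poses are not given: they have to be found in the camera images.
- gauge_stick: the gauge stick: a pale planed wooden stick, 24 mm wide (its x), 201 mm long (its y), 9 mm thick, 30 g, its two ends alike; origin at the centre of its underside. It starts lying flat on the saw table to the left of the jig, at least 25 mm free on both sides.
- jig: lower half of the grey strip jig, fixed to the table: foot plate 190 x 112 x 10 mm (x -100 to +90 mm) carrying a bed, top 40 mm up, 44 mm wide, x -85 to +65 mm. Origin at table level below the middle of the shoe; x = feed direction along the channel (roughly to the robot's right), z up. Steel rails on the bed, 7 mm high, 30 mm apart, make the channel.
- mouth (a point): entry of the channel: on the bed's top edge, 85 mm before the shoe's middle. The rails flare to 36 mm apart here and are parallel from 60 mm before to 62 mm past the shoe's middle. Before it a steel rest, 14 mm wide, 8 mm thick, level with the bed, stands out to 152 mm before the shoe's middle; it carries the stick's tail. The stick goes in here along the jig's x.
- nip (a point): point on the bed's top, in mid channel, under the middle of the shoe. The stick is through when it lies flat on the bed between the rails with its centre within 72 mm of this point along x (e.g. 55 mm before it: its tail then lies on the rest, whose sides are free for the fingers). Bed and shoe rub the stick with a friction coefficient of about 0.6 each.
- yoke: upper half of the jig, fixed: two steel columns at y = +/-41 mm and a grey crosshead; same origin and axes as the jig, shimmed down by an unknown 0 to 0.4 mm. Under the crosshead a carriage carries the sprung steel shoe, 22 mm wide, flat for 40 mm, toes turned up at both ends (75 mm in all). It starts 0.6 to 3.1 mm above an inserted stick (unknown).
- knob_axis (a point): middle of the black star knob, on its vertical axis, 119 mm above the table. Knob 41 mm across, 22 mm high (110 to 132 mm above the table), gripped alike at any angle; turns with about 0.1 N m and stays where left. Clockwise seen from above lowers the shoe 6 mm per turn (1 mm per rad); the knob itself does not rise or sink.
- crosshead (a point): centre of the crosshead's flat top, 8 mm below the knob's underside; the crosshead is 32 mm along x, 112 mm along y. Once the shoe touches the stick, its springs raise the pressure by about 12 N per radian of knob; sliding the stick takes about 0.9 to 1.4 times that pressure (it rubs on both faces), more if the hand bears down on it.
- spanner: bystander: steel open-ended spanner, 277 mm long, lying flat right of the jig; origin at its middle
- oil_can: bystander: metal oil can with a thin upright spout, 170 mm high, behind the jig; origin at its underside
- whetstone: bystander: two-coloured whetstone 52 x 160 x 26 mm, lying behind the stick on the left; origin at its underside
- nut: bystander: steel hexagon nut, 41 mm, lying right of the jig; origin at its underside

How it is judged:
By the outcome, as a careful person would: the job done as asked, in the order asked, and still so for the second after the job is handed in, with the robot touching nothing.
It also fails if it takes over 72 s, if anything falls off the work surface, if the arm or the gripper's body presses on something with over 40 N, if the wrist force passes 120 N, or if a joint passes its speed limit or range.

## Robot

A 6-joint arm with a two-finger parallel gripper is mounted at the origin on a cart in front of the work surface, level with it; the furniture and walls round the work are solid. World frame = base frame: x ahead of the robot, y to its left, z up, the work surface at z = 0. Lengths are in mm, angles in rad, forces in N, time in s.
With the tool pointing down it reaches from about 425 to 950 mm from the base axis. Payload 3.5 kg.
Tool frame: the origin (TCP) lies on the centre line of the jaws, within the pads' length; the fingertips stand 11 mm ahead of it and the grasp point (between the pads) lies 8 mm behind it; z points along the fingers, y is the line along which they close (so a half turn about z gives the same grasp; the last joint's range is limited). The gripper opens to 85 mm and grips with 20 to 120 N. Pads are 22 mm wide; open, the fingers measure 114 mm over their backs; the gripper's body (76 mm by 85 mm) begins 54 mm behind the grasp point. The pads swing forward as they close: fully open they stand 13 mm farther back than shut.
Start: joints at [1.022, 0.286, 1.577, -0, 1.279, -0.15], TCP at [262.074, 622.032, 242.325] pointing down, gripper open.
Joint ranges: [-2.77, 2.77], [-0.9, 2.22], [0.21, 2.48], [-1.53, 4.67], [0.24, 2.81], [-2.84, 2.84]. Speed limits (rad/s): [2.79, 2.79, 3.14, 3.14, 3.14, 3.14].

## Interface

Orientations are given as a 3x3 rotation matrix whose columns are the frame's x, y, z axes.
In Python, from plant import monitor, viewer, bot gives the robot as it stands.
- The arm moves only by the tool apply_moves, never from a script. Its argument "deltas" is text: rows parted by semicolons, each of 5 numbers parted by spaces: the shift along the tool's x, y, z in m, then the turn about the tool's z in degrees, then the finger opening in m, from 0 to 0.0854. A call has 1 to 20 rows; each row is the pose to reach, as a shift and turn from the pose commanded when the call began, along the tool's axes at that moment; what a row does not reach only later rows make up. A row lasts 1/10 s, in which the tool goes at most 50 mm and 8.59 degrees, less where a joint would pass 70% of its speed; a pose out of reach is approached as far as the arm can. A call with a gripper value outside its range is refused whole. The fingers move at their own pace and stop on an object; "grip_force" is the grip in N (left out, the last holds). Time passes only in rows, so rows that repeat a pose let the fingers close. It gives the time, the measured TCP pose, the force, the opening and the grip force at its end, in the units of the state.
- monitor.state(): the state, without advancing time (a new reading comes with each control period).
- viewer.read_camera(name): name is "side" or "top"; returns the picture (480x640x3 uint8, red, green, blue); there is no depth.
- viewer.camera_model(name): a dict with "vertical_fov" (degrees; the focal length in pixels is half the picture's height over the tangent of half this angle, whatever the lens; pixels are square), "cx", "cy" (the principal point, pixels), "k1" (the pictures are not rectified: a ray, as slopes to the right and down, at radius r is drawn at 1 + k1 r^2 times it, then the intrinsics apply), "cam_to_world" (4x4, takes a point from camera to world coordinates). Camera axes: x right, y down, z forward; pixel columns grow to the right and rows downward; lengths in mm; the calibration is good to about 2 mm. A picture is of the moment at which its call begins. camera_model takes no time and is no camera call.
- bot.job_done(): hands the job in; it is judged then, once.
The state is a dict: "time_s": time; "joint_positions": joint angles; "dq": joint speeds; "joint_torque": joint torques, N m; "tcp_pos": TCP position; "eef_rot": TCP orientation; "ft_force": force on the tool from outside, world axes, zero at the start; "ft_torque": the same for the moment, N m; "width": finger opening in mm; "gripper_force": force on a finger pad.
Only numpy, scipy, OpenCV 4.12 (cv2) and the standard library are available. Lean on these libraries where they do the work, as an engineer would, in place of code of your own. Each camera call takes 0.05 s, during which the arm holds its last target. There are 200 camera calls.

## Working session

There is one attempt and no reset: what is moved stays moved. The work goes in short steps, Python scripts to look and compute and a tool call to move; the robot and the scene stay as the last step left them, time stands still between calls to the robot, and variables do not carry over. Pictures are saved under pics/ and viewed, at most 10 in all, crops included, and the job is handed in when it is done.

Besides the shell and the picture viewer there is one more tool, called after "Emit:" by a JSON object that holds its "method" and its "body". apply_moves: Moves the arm, as the interface text tells. Its arguments: {"type":"object","properties":{"deltas":{"type":"string"},"grip_force":{"type":"number"}},"required":["deltas"]}

```bash
mkdir -p pics; ls; python3 - <<'E'
from plant import monitor, viewer, bot
import cv2,numpy as np
for n in("side","top"):
    im=viewer.read_camera(n); cv2.imwrite(f"pics/{n}0.png",im[:,:,::-1])
    m=viewer.camera_model(n); print(n,m["vertical_fov"],m["cx"],m["cy"],m["k1"]);print(np.round(m["cam_to_world"],4))
s=monitor.state();print(s)
E
```

```text
pics
side 50.31538400563542 316.2595110503582 240.75706605223812 -0.13143704936662856
[[ 9.0880000e-01 -1.6860000e-01  3.8170000e-01  2.0993300e+01]
 [-4.1680000e-01 -4.0920000e-01  8.1170000e-01 -1.1537063e+03]
 [ 1.9300000e-02 -8.9680000e-01 -4.4210000e-01  7.0910710e+02]
 [ 0.0000000e+00  0.0000000e+00  0.0000000e+00  1.0000000e+00]]
top 55.83482437185312 314.8146874686246 239.69358437394015 0.033600108760236086
[[-1.7400000e-02 -9.8060000e-01  1.9520000e-01  3.1917530e+02]
 [-9.9970000e-01  2.0300000e-02  1.3100000e-02  5.2696000e+00]
 [-1.6800000e-02 -1.9490000e-01 -9.8070000e-01  1.4488544e+03]
 [ 0.0000000e+00  0.0000000e+00  0.0000000e+00  1.0000000e+00]]
{'time_s': 0.1, 'joint_positions': array([ 1.02200779e+00,  2.87103960e-01,  1.57802912e+00,  2.50663968e-05,
        1.27859073e+00, -1.50009625e-01]), 'dq': array([ 0.00173023, -0.0017423 , -0.00230594,  0.00085156, -0.00112777,
       -0.00060201]), 'joint_torque': array([ 1.52685774e-03, -4.07295585e+01, -2.93699294e+01, -1.00184111e-04,
        3.35619654e-03,  1.46043442e-05]), 'tcp_pos': array([261.7726081 , 621.55922514, 241.06834546]), 'eef_rot': array([[-9.21532814e-01,  3.88298842e-01, -1.13220330e-03],
       [ 3.88300342e-01,  9.21531108e-01, -1.80568608e-03],
       [ 3.42214746e-04, -2.10363390e-03, -9.99997729e-01]]), 'ft_force': array([-0.8897915 ,  0.21651977,  0.44692934]), 'ft_torque': array([-0.03201518, -0.00924122, -0.01090511]), 'gripper_force': 0.0, 'width': 85.74643577002928}
```

View pics/top0.png

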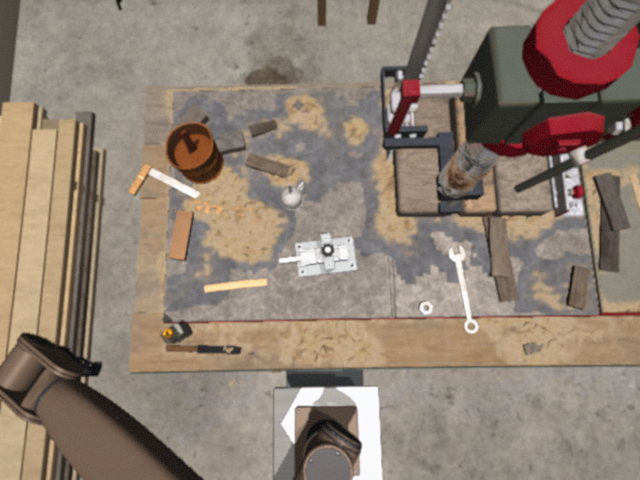

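View pics/side0.png

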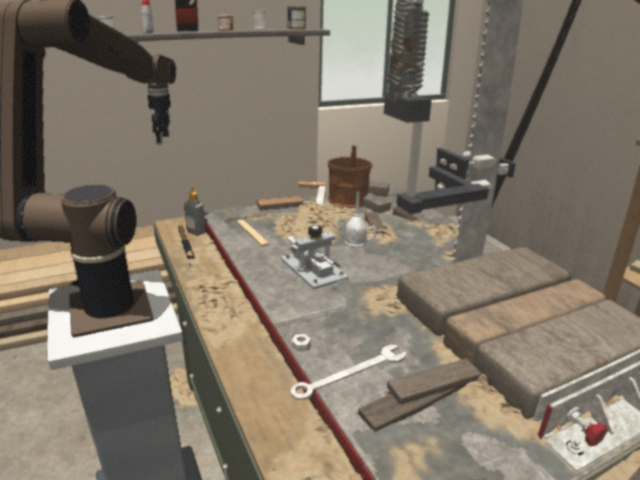

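The top view shows the stick from (205,289) to (267,282), the jig around (325,255) with the knob at (327,250), and the rest's end near (280,260). The spanner and nut lie to the right. In the side view the knob is at (315,231) and the stick at (252,232).

```bash
cat > h.py <<'E'
import numpy as np,cv2
from plant import monitor, viewer, bot
def K(m):
    f=240/np.tan(np.radians(m["vertical_fov"]/2)); return f
def ray(n,uv):
    m=viewer.camera_model(n);f=K(m)
    d=np.array([(uv[0]-m["cx"])/f,(uv[1]-m["cy"])/f]);s=d.copy()
    for _ in range(20): s=d/(1+m["k1"]*(s@s))
    T=np.array(m["cam_to_world"]);return T[:3,3],T[:3,:3]@np.array([s[0],s[1],1])
def plane(n,uv,z):
    o,d=ray(n,uv);return o+d*(z-o[2])/d[2]
def proj(n,p):
    m=viewer.camera_model(n);T=np.array(m["cam_to_world"]);c=T[:3,:3].T@(np.array(p,float)-T[:3,3])
    s=c[:2]/c[2];s=s*(1+m["k1"]*(s@s));return s*K(m)+[m["cx"],m["cy"]]
def tri(a,b):
    (o1,d1),(o2,d2)=ray("top",a),ray("side",b)
    t=np.linalg.lstsq(np.c_[d1,-d2],o2-o1,rcond=None)[0]
    p,q=o1+d1*t[0],o2+d2*t[1];return (p+q)/2,np.linalg.norm(p-q)
def blob(mask,off=(0,0)):
    cs,_=cv2.findContours(mask.astype(np.uint8),cv2.RETR_EXTERNAL,cv2.CHAIN_APPROX_NONE)
    c=max(cs,key=cv2.contourArea);return c+np.array(off)
E
python3 - <<'E'
from h import *
t=cv2.imread("pics/top0.png");s=cv2.imread("pics/side0.png")
a=cv2.resize(t[220:290,190:370],None,fx=4.4,fy=4.4,interpolation=cv2.INTER_CUBIC)
b=cv2.resize(s[205:295,230:360],None,fx=3.2,fy=3.2,interpolation=cv2.INTER_CUBIC)
b=cv2.copyMakeBorder(b,0,0,0,a.shape[1]-b.shape[1],cv2.BORDER_CONSTANT)
cv2.imwrite("pics/crop0.png",np.vstack([a,b])[:600])
# stick
hsv=cv2.cvtColor(t,cv2.COLOR_BGR2HSV)
r=hsv[270:300,195:275];m=(r[...,1]>70)&(r[...,2]>170)
c=blob(m,(195,270));rc=cv2.minAreaRect(c);print(rc,cv2.contourArea(c))
bx=cv2.boxPoints(rc);print(np.round([plane("top",p,9) for p in bx],1))
# moments
M=cv2.moments(c);print(plane("top",(M["m10"]/M["m00"],M["m01"]/M["m00"]),9))
# knob
for n,im,(x0,y0,x1,y1) in(("top",t,(315,238,340,262)),("side",s,(303,220,328,240))):
    g=im[y0:y1,x0:x1].max(2);c=blob(g<70,(x0,y0));print(n,cv2.boundingRect(c),cv2.minEnclosingCircle(c),cv2.contourArea(c))
E
```

```text
((235.45887756347656, 284.63671875), (8.230446815490723, 63.725032806396484), 83.54118347167969) 433.5
[[468.9 382.1   9. ]
 [487.7 180.4   9. ]
 [461.5 177.4   9. ]
 [442.9 378.4   9. ]]
[464.965431   279.72368638   9.        ]
top (328, 254, 2, 1) ((328.5, 254.0), 0.5001000165939331) 0.0
side (309, 228, 12, 9) ((314.7405090332031, 231.14556884765625), 6.128464221954346) 64.5
```

View pics/crop0.png

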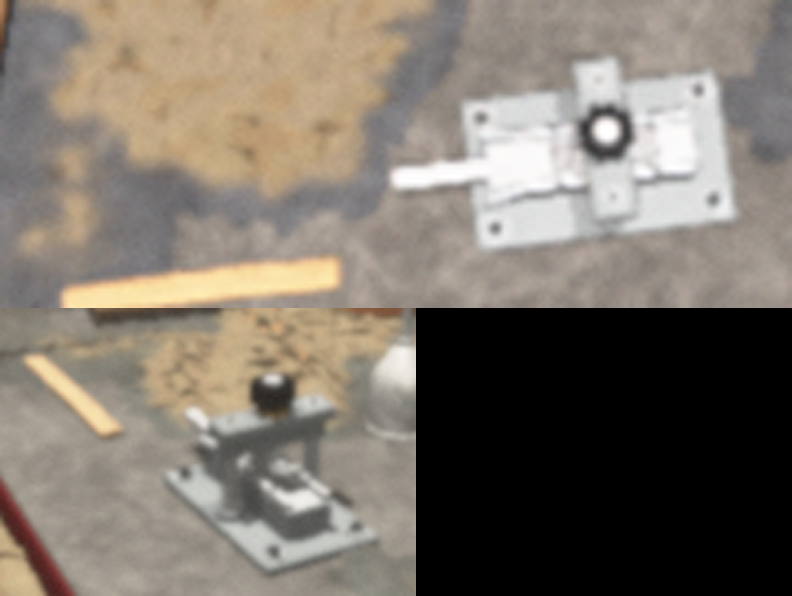

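The crop shows the knob at crop (606,131), the foot plate's corners at (464,102), (714,70), (736,214) and (482,248), and the rest's end at (393,179).

```bash
python3 - <<'E'
from h import *
from scipy.optimize import least_squares
cv=lambda p:((p[0]+.5)/4.4-.5+190,(p[1]+.5)/4.4-.5+220)
pts=[((464,102),(-100,56,10)),((714,70),(90,56,10)),((736,214),(90,-56,10)),((482,248),(-100,-56,10)),((393,179),(-152,0,40)),((607,132),(0,0,132)),
((575,62),(-16,56,102)),((617,57),(16,56,102)),((636,215),(16,-56,102)),((594,220),(-16,-56,102))]
W=[plane("top",cv(p),q[2])[:2] for p,q in pts];L=np.array([q[:2] for _,q in pts],float)
f=lambda v:(L@np.array([[np.cos(v[2]),np.sin(v[2])],[-np.sin(v[2]),np.cos(v[2])]])+v[:2]-W)
r=least_squares(lambda v:f(v).ravel(),[540,0,-1.5],loss="soft_l1",f_scale=2);v=r.x
print("jig",v,np.degrees(v[2]));print(np.round(f(v),1))
# refined knob white cap etc: side check
sp=lambda p:((p[0]+.5)/3.2-.5+230,(p[1]-308+.5)/3.2-.5+205)
print("knob side top pt",plane("side",sp((273,382)),132), proj("side",(v[0],v[1],132)),sp((273,382)))
print(plane("side",(314.7,231.6),119))
for p,q in (((70,357+0),0),): pass
# stick ends side
s=cv2.imread("pics/side0.png");h=cv2.cvtColor(s,cv2.COLOR_BGR2HSV)[214:250,232:272]
c=blob((h[...,1]>85)&(h[...,2]>150),(232,214));rc=cv2.minAreaRect(c);print(rc);M=cv2.moments(c);print(plane("side",(M["m10"]/M["m00"],M["m01"]/M["m00"]),8))
E
```

```text
jig [552.23686652 -13.8223      -1.46348241] -83.85136525582675
[[ 0.5  3. ]
 [ 0.6 -1.5]
 [-3.7 -1.1]
 [-2.8  3.1]
 [ 0.1 -0.9]
 [ 1.5  0.4]
 [ 0.7  1.8]
 [ 1.2 -1. ]
 [-0.1 -2.7]
 [-0.6  0.5]]
knob side top pt [548.92564482 -20.95381415 132.        ] [314.98901609 226.56351632] (314.96875, 227.78125)
[549.90642348 -17.61728128 119.        ]
((263.5, 243.5), (1.0, 5.0), 90.0)
[466.45711873 178.61956164   8.        ]
```

```bash
cat >> h.py <<'E'
def goal(x,y,z,ya):
    s=monitor.state();R=s["eef_rot"];d=R.T@(np.array([x,y,z])-s["tcp_pos"])
    a=np.degrees(np.arctan2(R[1,1],R[0,1]));t=(a-ya+180)%360-180
    print("shift mm",np.round(d,1),"turn",round(t,1),"t",round(s["time_s"],2),"pos",np.round(s["tcp_pos"],1),"ya",round(a,1),"w",round(s["width"],1),"F",np.round(s["ft_force"],1),"q6",round(s["joint_positions"][5],2))
JO=np.array([552.2,-13.8]);JA=-83.85
def jig(x,y=0):
    a=np.radians(JA);return JO+x*np.array([np.cos(a),np.sin(a)])+y*np.array([-np.sin(a),np.cos(a)])
E
python3 -c "
from h import *
goal(458.2,354.3,240,5.3)
goal(458.2,354.3,80,5.3)"
```

```text
shift mm [-284.8 -170.     1.3] turn 61.9 t 0.1 pos [261.8 621.6 241.1] ya 67.2 w 85.7 F [-0.9  0.2  0.4] q6 -0.15
shift mm [-284.8 -169.7  161.3] turn 61.9 t 0.1 pos [261.8 621.6 241.1] ya 67.2 w 85.7 F [-0.9  0.2  0.4] q6 -0.15
```

Emit:
{"method": "apply_moves", "body": {"deltas": "-0.285 -0.170 0 62 0.04;-0.285 -0.170 0 62 0.04;-0.285 -0.170 0 62 0.04;-0.285 -0.170 0 62 0.04;-0.285 -0.170 0 62 0.04;-0.285 -0.170 0 62 0.04;-0.285 -0.170 0.05 62 0.04;-0.285 -0.170 0.10 62 0.04;-0.285 -0.170 0.15 62 0.04;-0.285 -0.170 0.18 62 0.04;-0.285 -0.170 0.18 62 0.04;-0.285 -0.170 0.18 62 0.04", "grip_force": 40}}

```text
time_s: 1.3
tcp_pos: [458.5, 354.6, 62.2]
eef_rot: [[-0.09, 0.996, -0.001], [0.996, 0.09, -0.001], [-0.001, -0.001, -1.0]]
ft_force: [0.4, 0.5, 0.9]
width: 40.1
gripper_force: 0.0
```

```bash
python3 - <<'E'
from h import *
goal(458.2,354.3,14,5.3)
a=viewer.read_camera("top")[:,:,::-1];b=viewer.read_camera("side")[:,:,::-1]
a=cv2.resize(a[240:320,180:290],None,fx=7,fy=7,interpolation=cv2.INTER_CUBIC)[:,:770];b=cv2.resize(b[170:260,210:310],None,fx=6,fy=6,interpolation=cv2.INTER_CUBIC)
cv2.imwrite("pics/g1.png",cv2.resize(np.hstack([a[:540],b[:540,:]]),None,fx=.58,fy=.58))
E
```

```text
shift mm [-0.3 -0.2 48.2] turn -0.1 t 1.3 pos [458.5 354.6  62.2] ya 5.2 w 40.1 F [0.4 0.5 0.9] q6 0.39
```

View pics/g1.png

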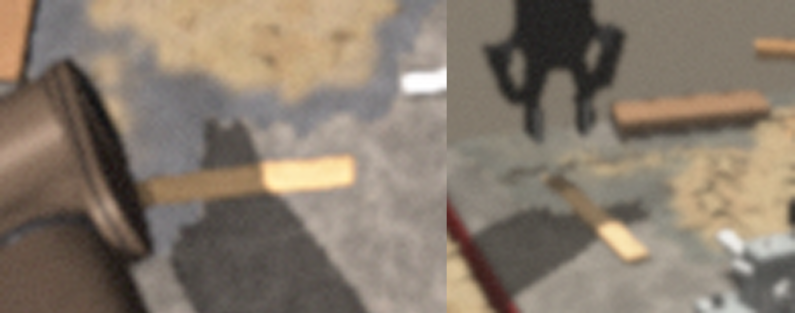

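The picture shows the fingers centred over the stick's tail: fingers at about (560,120), tail at (555,180) in the right-hand half. I'll go down.

Emit:
{"method": "apply_moves", "body": {"deltas": "0 0 0.03 0 0.04;0 0 0.042 0 0.04;0 0 0.047 0 0.04;0 0 0.047 0 0.04;0 0 0.047 0 0.04"}}

```text
time_s: 1.9
tcp_pos: [459.5, 355.2, 16.6]
eef_rot: [[-0.09, 0.996, 0.002], [0.996, 0.09, 0.001], [0.001, 0.002, -1.0]]
ft_force: [-0.2, -0.5, 0.4]
width: 39.9
gripper_force: 0.0
```

Emit:
{"method": "apply_moves", "body": {"deltas": "0 0 0.002 0 0.04;0 0 0.002 0 0.02;0 0 0.002 0 0.015;0 0 0.002 0 0.015;0 0 0.002 0 0.015;0 0 0.002 0 0.015;0 0 0.002 0 0.015"}}

```text
time_s: 2.6
tcp_pos: [459.3, 355.0, 14.0]
eef_rot: [[-0.09, 0.996, 0.001], [0.996, 0.09, 0.001], [0.001, 0.001, -1.0]]
ft_force: [-0.8, 0.3, 5.4]
width: 22.8
gripper_force: 40.2
```

Emit:
{"method": "apply_moves", "body": {"deltas": "0 0 -0.03 0 0.015;0 0 -0.06 0 0.015;0 0 -0.06 0 0.015;0 0 -0.06 0 0.015"}}

```text
time_s: 3.0
tcp_pos: [458.5, 354.6, 73.2]
eef_rot: [[-0.09, 0.996, 0.0], [0.996, 0.09, 0.0], [0.0, 0.0, -1.0]]
ft_force: [-0.7, -0.1, -1.1]
width: 23.0
gripper_force: 39.6
```

```bash
python3 - <<'E'
from h import *
p=jig(-271);goal(*p,70,6.15)
a=viewer.read_camera("top")[:,:,::-1];b=viewer.read_camera("side")[:,:,::-1]
cv2.imwrite("pics/top_l.png",a);cv2.imwrite("pics/side_l.png",b)
cv2.imwrite("pics/g2.png",cv2.resize(b[150:270,190:350],None,fx=4,fy=4,interpolation=cv2.INTER_CUBIC))
E
```

```text
shift mm [-104.4   55.5    3.2] turn -1.0 t 3.0 pos [458.5 354.6  73.2] ya 5.1 w 23.0 F [-0.7 -0.1 -1.1] q6 0.39
```

View pics/g2.png

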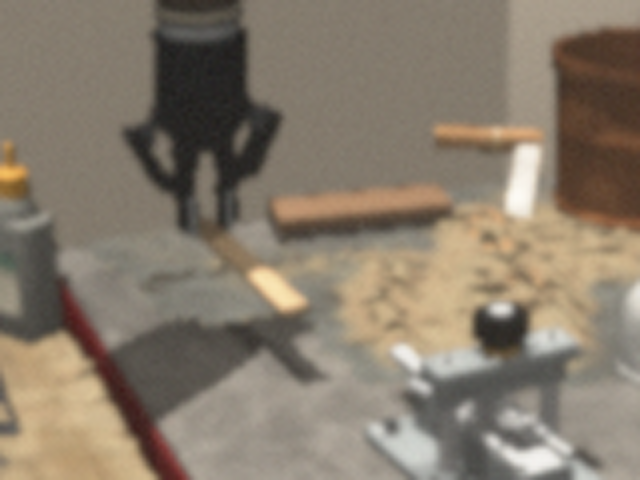

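The stick is held, with its head at about side crop (290,300). I'll move to just before the mouth, above the rest.

Emit:
{"method": "apply_moves", "body": {"deltas": "-0.05 0.0275 0 -0.5 0.015;-0.104 0.0555 0 -1 0.015;-0.104 0.0555 0.003 -1 0.015;-0.104 0.0555 0.003 -1 0.015;-0.104 0.0555 0.003 -1 0.015"}}

```text
time_s: 3.6
tcp_pos: [522.1, 255.7, 68.6]
eef_rot: [[-0.106, 0.994, -0.003], [0.994, 0.106, -0.001], [-0.0, -0.003, -1.0]]
ft_force: [0.2, 0.2, -0.6]
width: 23.0
gripper_force: 39.6
```

```bash
python3 - <<'E'
from h import *
p=jig(-271);goal(*p,60,6.15)
a=viewer.read_camera("top")[:,:,::-1];b=viewer.read_camera("side")[:,:,::-1]
cv2.imwrite("pics/top_m.png",a);cv2.imwrite("pics/side_m.png",b)
A=cv2.resize(a[230:290,240:345],None,fx=5,fy=5,interpolation=cv2.INTER_CUBIC)
B=cv2.resize(b[195:255,250:355],None,fx=5,fy=5,interpolation=cv2.INTER_CUBIC)
cv2.imwrite("pics/g3.png",np.vstack([A,B]))
for n,im,x0,y0,x1,y1,z in(("top",a,250,240,330,290,65),("side",b,240,190,320,260,65)):
    h=cv2.cvtColor(im,cv2.COLOR_BGR2HSV)[y0:y1,x0:x1]
    c=blob((h[...,1]>70)&(h[...,2]>150)&(h[...,0]<30),(x0,y0));r=cv2.minAreaRect(c);print(n,r,np.round([plane(n,q,z)[:2] for q in cv2.boxPoints(r)],1).tolist())
q=jig(-95);print("head expected px",proj("top",[*q,65]),proj("side",[*q,65]))
E
```

```text
shift mm [-0.2  1.   8.6] turn -0.1 t 3.6 pos [522.1 255.7  68.6] ya 6.1 w 23.0 F [ 0.2  0.2 -0.6] q6 0.17
top ((273.0, 252.5), (25.0, 46.0), 90.0) [[597.9, 226.1], [594.9, 82.5], [516.3, 83.2], [519.2, 225.2]]
side ((299.413818359375, 221.4107666015625), (31.064796447753906, 49.49971008300781), 64.44003295898438) [[511.2, 229.2], [716.7, 343.6], [657.4, 115.1], [479.3, 32.8]]
head expected px [296.74307439 256.75242485] [297.89688065 235.50430034]
```

View pics/g3.png

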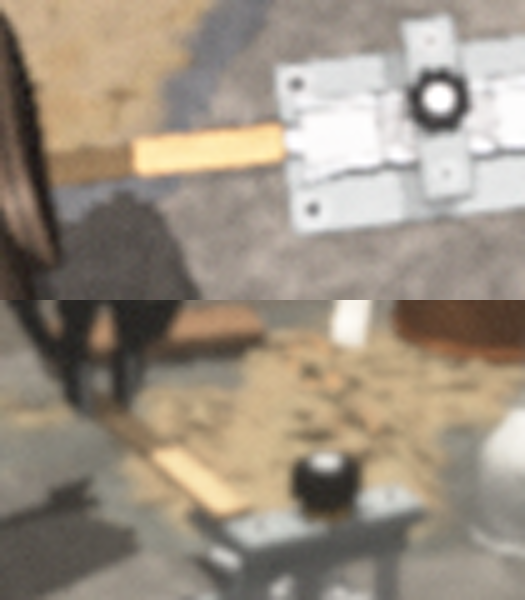

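The top crop shows the stick's head end at about crop (285,142), with the mouth funnel centred around (335,143). I'll measure the stick's axis exactly against the jig.

```bash
python3 - <<'E'
from h import *
a=cv2.imread("pics/top_m.png")
h=cv2.cvtColor(a,cv2.COLOR_BGR2HSV)
# column-wise stick centre, using saturation/brightness profile
P=[]
for u in range(269,296):
    col=h[248:272,u].astype(float);w=((col[:,1]>75)&(col[:,2]>200))
    v=np.arange(248,272)[w]
    P.append((u,v.mean(),len(v)))
P=np.array(P);print(P[::4])
f=lambda a,b:0
W=np.array([plane("top",p[:2],64)[:2] for p in P if p[2]>4])
k=np.polyfit(W[:,1],W[:,0],1);print("x=%.4f*y+%.1f"%tuple(k),"dir deg",np.degrees(np.arctan2(-1,-k[0])))
for j in(-95,-150,-271):
    q=jig(j);print(j,q, "stick lateral off (world x)",np.polyval(k,q[1])-q[0])
# rest centre line, bright white in top0 (unobstructed)
t=cv2.imread("pics/top0.png");g=t.min(2)
R=[]
for u in range(281,297):
    v=np.arange(250,270);w=np.clip(g[250:270,u].astype(float)-165,0,None);R.append(plane("top",(u,(v*w).sum()/w.sum()),40)[:2])
R=np.array(R);k2=np.polyfit(R[:,1],R[:,0],1);print("rest",k2,np.degrees(np.arctan2(-1,-k2[0])))
for j in(-95,-150): q=jig(j);print(j,"rest lateral off",np.polyval(k2,q[1])-q[0])
E
```

```text
[[269.         260.28571429   7.        ]
 [273.         260.16666667   6.        ]
 [277.         259.4          5.        ]
 [281.         259.6          5.        ]
 [285.         259.5          8.        ]
 [289.         258.5          8.        ]
 [293.         258.5          8.        ]]
x=-0.0632*y+543.2 dir deg -86.38343137929557
-95 [542.02248334  80.6532591 ] stick lateral off (world x) -3.9026314691877815
-150 [536.13023685 135.33672489] stick lateral off (world x) -1.4666531183507914
-271 [523.16729458 255.64034964] stick lateral off (world x) 3.8924992534904277
rest [-1.41914427e-01  5.54533308e+02] -81.92283800520276
-95 rest lateral off 1.0649632855351001
-150 rest lateral off -0.8031629221333105
```

```bash
python3 - <<'E'
from h import *
a=cv2.imread("pics/top_m.png").astype(float)
d=a[...,2]-a[...,0]  # R-B
for u in (272,280,288,294,296,298): print(u,d[250:270,u].astype(int))
E=[]
for u in range(276,296):
    c=d[250:270,u];pk=c.max();h=pk/2;i=c.argmax()
    up=next(j for j in range(i,0,-1) if c[j]<h);lo=next(j for j in range(i,20) if c[j]<h)
    E.append((u,250+up+(h-c[up])/(c[up+1]-c[up]),250+lo-(h-c[lo])/(c[lo-1]-c[lo])))
E=np.array(E);
for nm,V in(("up",E[:,1]),("lo",E[:,2]),("mid",E[:,1:].mean(1))):
    W=np.array([plane("top",(u,v),64)[:2] for u,v in zip(E[:,0],V)]);k=np.polyfit(W[:,1],W[:,0],1)
    print(nm,k,np.degrees(np.arctan2(-1,-k[0])),[round(np.polyval(k,jig(j)[1])-jig(j)[0],1) for j in(-95,-150,-271)])
E
```

```text
272 [33 34 32 32 29 26 46 83 89 80 78 72 70 80 82 27  3 -4  1  9]
280 [ 1 -2  4 14 17 36 76 85 77 73 76 72 77 81 44 20 17 18 21 21]
288 [23 20 23 20 25 65 91 85 79 78 75 78 85 59 25 17 20 20 20 19]
294 [16 19 18 18 55 93 88 82 76 76 76 86 64 25 17 20 22 22 20 20]
296 [ 1  1 -1  1 22 54 57 54 55 68 80 67 31 12 12 16 16 15 16 15]
298 [ 0 -1 -1  0 -3  0  1 -1 -1  2  6  1 -2 -4  0  2 -2  1  1  1]
up [-9.18497312e-02  5.59772551e+02] -84.75212268014175 [np.float64(10.3), np.float64(11.2), np.float64(13.1)]
lo [-9.29569144e-02  5.32626804e+02] -84.68922282864976 [np.float64(-16.9), np.float64(-16.1), np.float64(-14.3)]
mid [-9.24045834e-02  5.46173343e+02] -84.72059954086566 [np.float64(-3.3), np.float64(-2.5), np.float64(-0.6)]
```

Emit:
{"method": "apply_moves", "body": {"deltas": "0 0 0 -0.9 0.015;0 0 0.006 -0.9 0.015;0 0 0.012 -0.9 0.015;0 0 0.012 -0.9 0.015;0 0 0.012 -0.9 0.015"}}

```text
time_s: 4.2
tcp_pos: [522.9, 256.2, 57.8]
eef_rot: [[-0.123, 0.992, -0.001], [0.992, 0.123, -0.0], [-0.0, -0.001, -1.0]]
ft_force: [0.2, 0.4, -0.2]
width: 23.0
gripper_force: 39.6
```

Emit:
{"method": "apply_moves", "body": {"deltas": "0 0 0.0015 0 0.015;-0.01 -0.0002 0.0015 0 0.015;-0.02 -0.0003 0.0015 0 0.015;-0.03 -0.0005 0.0015 0 0.015;-0.04 -0.0006 0.0015 0 0.015;-0.04 -0.0006 0.0015 0 0.015;-0.04 -0.0006 0.0015 0 0.015"}}

```text
time_s: 4.9
tcp_pos: [527.8, 215.9, 56.9]
eef_rot: [[-0.122, 0.993, 0.0], [0.993, 0.122, 0.0], [0.0, 0.0, -1.0]]
ft_force: [-0.2, 0.9, -1.1]
width: 22.5
gripper_force: 39.6
```

```bash
python3 - <<'E'
from h import *
p=jig(-231);goal(*p,56,6.15)
a=viewer.read_camera("top")[:,:,::-1];b=viewer.read_camera("side")[:,:,::-1]
cv2.imwrite("pics/top_n.png",a);cv2.imwrite("pics/side_n.png",b)
A=cv2.resize(a[230:280,260:345],None,fx=7,fy=7,interpolation=cv2.INTER_CUBIC)
B=cv2.resize(b[205:240,260:345],None,fx=7,fy=7,interpolation=cv2.INTER_CUBIC)
cv2.imwrite("pics/g4.png",np.vstack([A,B]))
E
```

```text
shift mm [ 0.  -0.3  0.9] turn 0.8 t 4.9 pos [527.8 215.9  56.9] ya 7.0 w 22.5 F [-0.2  0.9 -1.1] q6 0.09
```

View pics/g4.png

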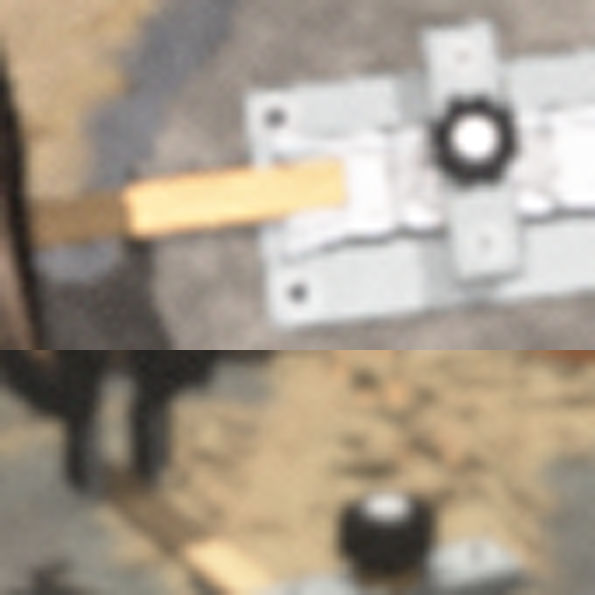

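The stick's head lies in the flare at crop (345,184), midway between the rails (about 135 to 240). I'll settle it onto the rest.

Emit:
{"method": "apply_moves", "body": {"deltas": "0 0 0.001 0 0.015;0 0 0.002 0 0.015;0 0 0.002 0 0.015;0 0 0.002 0 0.015"}}

```text
time_s: 5.4
tcp_pos: [527.5, 216.5, 54.7]
eef_rot: [[-0.123, 0.992, -0.0], [0.992, 0.123, -0.0], [0.0, -0.0, -1.0]]
ft_force: [-0.0, 0.6, 0.6]
width: 22.8
gripper_force: 39.6
```

Emit:
{"method": "apply_moves", "body": {"deltas": "-0.01 -0.0002 0 0 0.015;-0.022 -0.0003 0 0 0.015;-0.022 -0.0003 0.0005 0 0.015;-0.022 -0.0003 0.001 0 0.015;-0.022 -0.0003 0.001 0 0.015"}}

```text
time_s: 5.9
tcp_pos: [530.2, 194.2, 53.9]
eef_rot: [[-0.122, 0.992, 0.0], [0.992, 0.122, -0.0], [-0.0, 0.0, -1.0]]
ft_force: [-0.8, -0.4, 0.8]
width: 23.0
gripper_force: 39.6
```

Emit:
{"method": "apply_moves", "body": {"deltas": "0 0 0 0 0.034;0 0 0 0 0.034;0 0 0 0 0.034;0 0 0 0 0.034;0 0 0 0 0.015;0 0 0 0 0.015;0 0 0 0 0.015;0 0 0 0 0.015", "grip_force": 30}}

```text
time_s: 6.7
tcp_pos: [530.1, 194.5, 53.9]
eef_rot: [[-0.123, 0.992, 0.0], [0.992, 0.123, 0.0], [0.0, 0.0, -1.0]]
ft_force: [-1.2, 0.1, 0.8]
width: 23.3
gripper_force: 31.6
```

Now I'll push it on in two stages, watching the force.

Emit:
{"method": "apply_moves", "body": {"deltas": "-0.01 -0.0002 0 0 0.015;-0.02 -0.0003 0 0 0.015;-0.03 -0.0005 0 0 0.015;-0.035 -0.0006 0 0 0.015;-0.035 -0.0006 0 0 0.015"}}

```text
time_s: 7.2
tcp_pos: [534.0, 158.4, 53.9]
eef_rot: [[-0.122, 0.993, 0.0], [0.993, 0.122, -0.001], [-0.001, 0.0, -1.0]]
ft_force: [0.9, -1.4, 1.4]
width: 23.2
gripper_force: 31.7
```

```bash
python3 - <<'E'
from h import *
p=jig(-174);goal(*p,54,6.15)
a=viewer.read_camera("top")[:,:,::-1];b=viewer.read_camera("side")[:,:,::-1]
A=cv2.resize(a[230:280,260:345],None,fx=7,fy=7,interpolation=cv2.INTER_CUBIC)
B=cv2.resize(b[205:240,260:345],None,fx=7,fy=7,interpolation=cv2.INTER_CUBIC)
cv2.imwrite("pics/g5.png",np.vstack([A,B]))
E
```

```text
shift mm [ 0.9 -0.4 -0.1] turn 0.8 t 7.2 pos [534.  158.4  53.9] ya 7.0 w 23.2 F [ 0.9 -1.4  1.4] q6 -0.01
```

View pics/g5.png

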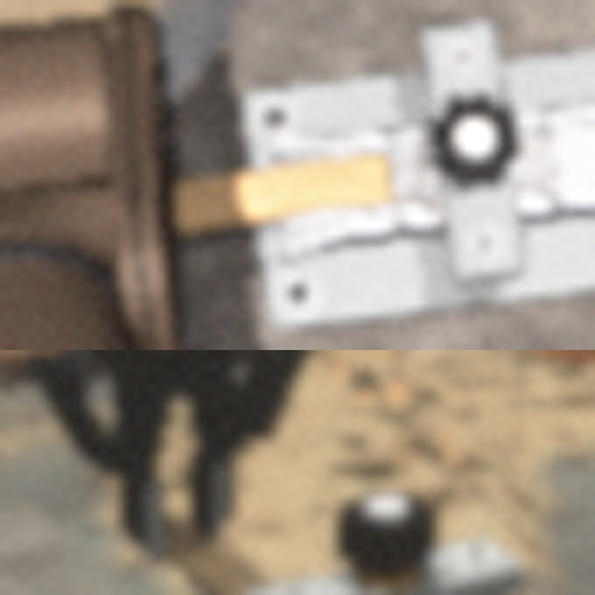

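The head is passing under the shoe's toe at crop (390,180), centred between the rails. I'll push on.

Emit:
{"method": "apply_moves", "body": {"deltas": "-0.01 -0.0002 0 0 0.015;-0.02 -0.0003 0 0 0.015;-0.03 -0.0005 0 0 0.015;-0.04 -0.0006 0 0 0.015;-0.044 -0.0007 0 0 0.015;-0.044 -0.0007 0 0 0.015"}}

```text
time_s: 7.9
tcp_pos: [538.8, 114.6, 54.0]
eef_rot: [[-0.122, 0.993, 0.0], [0.993, 0.122, -0.001], [-0.001, 0.0, -1.0]]
ft_force: [1.1, -1.7, 1.9]
width: 23.2
gripper_force: 31.8
```

Emit:
{"method": "apply_moves", "body": {"deltas": "0.001 0 0 0 0.015;0.002 0 0 0 0.015;0.003 0 0 0 0.015;0.004 0 0 0 0.015"}}

```text
time_s: 8.3
tcp_pos: [538.1, 120.0, 54.0]
eef_rot: [[-0.123, 0.992, 0.0], [0.992, 0.123, -0.0], [-0.0, 0.0, -1.0]]
ft_force: [-0.1, -1.8, 2.7]
width: 23.4
gripper_force: 31.9
```

Emit:
{"method": "apply_moves", "body": {"deltas": "-0.001 0 0 0 0.015;-0.002 0 0 0 0.015;-0.003 0 0 0 0.015;-0.004 0 0 0 0.015"}}

```text
time_s: 8.7
tcp_pos: [538.4, 116.4, 54.0]
eef_rot: [[-0.123, 0.992, 0.0], [0.992, 0.123, 0.001], [0.001, 0.0, -1.0]]
ft_force: [-0.1, 2.4, 3.8]
width: 23.4
gripper_force: 32.0
```

Emit:
{"method": "apply_moves", "body": {"deltas": "0 0 0 0 0.04;0 0 0 0 0.04;0 0 0 0 0.04;0 0 -0.05 0 0.05;0 0 -0.10 0 0.065;0 0 -0.14 0 0.065;0 0 -0.14 0 0.065;0 0 -0.14 0 0.065"}}

```text
time_s: 9.5
tcp_pos: [538.9, 115.7, 194.8]
eef_rot: [[-0.123, 0.992, 0.002], [0.992, 0.123, -0.0], [-0.001, 0.002, -1.0]]
ft_force: [-0.5, 0.5, -0.5]
width: 64.9
gripper_force: 0.0
```

```bash
python3 - <<'E'
from h import *
goal(551,-15,118,6.15)
a=viewer.read_camera("top")[:,:,::-1];b=viewer.read_camera("side")[:,:,::-1]
cv2.imwrite("pics/top_k.png",a);cv2.imwrite("pics/side_k.png",b)
def kn(n,im,x0,y0,x1,y1):
    g=im[y0:y1,x0:x1].max(2);cs,_=cv2.findContours((g<85).astype(np.uint8),cv2.RETR_EXTERNAL,cv2.CHAIN_APPROX_NONE)
    c=max(cs,key=cv2.contourArea)+np.array([x0,y0]);r=cv2.boundingRect(c);print(n,r);return np.array([r[0]+(r[2]-1)/2,r[1]+(r[3]-1)/2])
k1=kn("top",a,316,239,340,262);k2=kn("side",b,303,220,328,242)
print(plane("top",k1,126),plane("side",k2,119),tri(k1,k2))
E
```

```text
shift mm [-131.2   -4.2   76.9] turn 0.9 t 9.5 pos [538.9 115.7 194.8] ya 7.0 w 64.9 F [-0.5  0.5 -0.5] q6 -0.1
top (322, 246, 11, 10)
side (309, 227, 13, 11)
[549.1425511  -12.54016143 126.        ] [549.60573017 -20.23716081 119.        ] (array([551.92759636, -13.01899185, 115.25582067]), np.float64(1.9255661115642673))
```

Emit:
{"method": "apply_moves", "body": {"deltas": "-0.05 -0.002 0 0 0.065;-0.10 -0.004 0 0 0.065;-0.130 -0.005 0 0 0.065;-0.130 -0.005 0.02 0 0.065;-0.130 -0.005 0.05 0 0.065;-0.130 -0.005 0.067 0 0.065;-0.130 -0.005 0.075 0 0.065;-0.130 -0.005 0.075 0 0.065"}}

```text
time_s: 10.4
tcp_pos: [547.5, -13.4, 115.9]
eef_rot: [[-0.123, 0.992, -0.006], [0.992, 0.123, 0.001], [0.002, -0.006, -1.0]]
ft_force: [0.2, 0.6, -0.3]
width: 64.7
gripper_force: 0.0
```

```bash
python3 - <<'E'
from h import *
goal(550,-14,118,6.15)
b=viewer.read_camera("side")[:,:,::-1]
cv2.imwrite("pics/g6.png",cv2.resize(b[180:260,265:365],None,fx=6,fy=6,interpolation=cv2.INTER_CUBIC))
E
```

```text
shift mm [-0.9  2.4 -2.1] turn 0.9 t 10.4 pos [547.5 -13.4 115.9] ya 7.0 w 64.7 F [ 0.2  0.6 -0.3] q6 -0.33
```

View pics/g6.png

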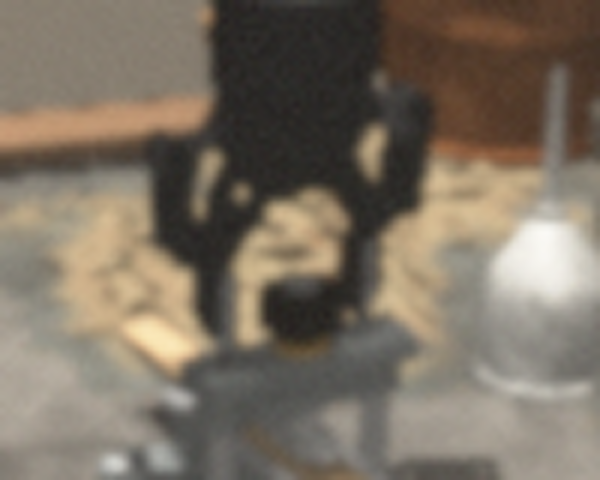

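The fingers straddle the knob, which sits about 2.5 mm off towards the right finger. I'll correct that and close.

Emit:
{"method": "apply_moves", "body": {"deltas": "-0.001 0.0025 -0.001 0 0.065;-0.001 0.0025 -0.001 0 0.04;-0.001 0.0025 -0.001 0 0.03;-0.001 0.0025 -0.001 0 0.03;-0.001 0.0025 -0.001 0 0.03;-0.001 0.0025 -0.001 0 0.03;-0.001 0.0025 -0.001 0 0.03", "grip_force": 40}}

```text
time_s: 11.15
tcp_pos: [553.5, -14.5, 121.5]
eef_rot: [[-0.123, 0.992, 0.004], [0.992, 0.123, -0.0], [-0.001, 0.004, -1.0]]
ft_force: [1.9, 1.1, 7.1]
width: 39.8
gripper_force: 41.2
```

Emit:
{"method": "apply_moves", "body": {"deltas": "0 0 0 8 0.03;0 0 0 16 0.03;0 0 0 24 0.03;0 0 0 32 0.03;0 0 0 40 0.03;0 0 0 48 0.03;0 0 0 56 0.03;0 0 0 63 0.03;0 0 0 63 0.03;0 0 0 63 0.03"}}

```text
time_s: 12.15
tcp_pos: [553.7, -14.6, 121.5]
eef_rot: [[0.829, 0.559, 0.005], [0.559, -0.829, -0.001], [0.003, 0.003, -1.0]]
ft_force: [2.9, 1.6, 5.1]
width: 39.5
gripper_force: 41.4
```

Emit:
{"method": "apply_moves", "body": {"deltas": "0 0 0 63 0.065;0 0 0 0 0.065;0 0 -0.03 0 0.065;0 0 -0.05 0 0.065;0.02 -0.04 -0.05 -16 0.06;0.04 -0.08 -0.05 -24 0.05;0.061 -0.117 -0.04 -32 0.04;0.061 -0.117 -0.01 -40 0.04;0.061 -0.117 0.03 -48 0.04;0.061 -0.117 0.05 -56 0.04;0.061 -0.117 0.06 -63 0.04;0.061 -0.117 0.060 -63 0.04;0.061 -0.117 0.06 -63 0.04;0.061 -0.117 0.06 -63 0.04"}}

```text
time_s: 13.55
tcp_pos: [536.5, 116.6, 59.5]
eef_rot: [[-0.122, 0.993, -0.001], [0.993, 0.122, -0.0], [-0.0, -0.001, -1.0]]
ft_force: [1.2, 0.4, 0.0]
width: 39.9
gripper_force: 0.0
```

Emit:
{"method": "apply_moves", "body": {"deltas": "0 0.002 0.003 0 0.035;0 0.002 0.0045 0 0.035;0 0.002 0.0045 0 0.015;0 0.002 0.0045 0 0.015;0 0.002 0.0045 0 0.015;0 0.002 0.0045 0 0.015;0 0.002 0.0045 0 0.015", "grip_force": 30}}

```text
time_s: 14.25
tcp_pos: [539.0, 117.0, 55.3]
eef_rot: [[-0.123, 0.992, 0.0], [0.992, 0.123, -0.0], [-0.0, 0.0, -1.0]]
ft_force: [0.6, -0.1, -0.2]
width: 23.2
gripper_force: 29.5
```

Emit:
{"method": "apply_moves", "body": {"deltas": "0.001 0 0 0 0.015;0.002 0 0 0 0.015;0.003 0 0 0 0.015;0.004 0 0 0 0.015"}}

```text
time_s: 14.65
tcp_pos: [538.6, 121.0, 55.3]
eef_rot: [[-0.123, 0.992, 0.0], [0.992, 0.123, -0.0], [-0.0, 0.0, -1.0]]
ft_force: [0.1, -0.2, -0.1]
width: 23.5
gripper_force: 29.5
```

Emit:
{"method": "apply_moves", "body": {"deltas": "-0.001 0 0 0 0.015;-0.002 0 0 0 0.015;-0.003 0 0 0 0.015;-0.004 0 0 0 0.015"}}

```text
time_s: 15.05
tcp_pos: [539.1, 116.8, 55.3]
eef_rot: [[-0.123, 0.992, -0.0], [0.992, 0.123, -0.0], [0.0, -0.0, -1.0]]
ft_force: [0.3, -0.4, 0.6]
width: 23.3
gripper_force: 29.5
```

Emit:
{"method": "apply_moves", "body": {"deltas": "0 0 0 0 0.04;0 0 0 0 0.04;0 0 -0.05 0 0.04;0 0 -0.10 0 0.055;-0.03 -0.001 -0.13 0 0.065;-0.08 -0.002 -0.13 0 0.065;-0.132 -0.003 -0.13 0 0.065;-0.132 -0.003 -0.11 0 0.065;-0.132 -0.003 -0.08 0 0.065;-0.132 -0.003 -0.068 0 0.065;-0.132 -0.003 -0.068 0 0.065;-0.132 -0.003 -0.068 0 0.03;-0.132 -0.003 -0.068 0 0.03;-0.132 -0.003 -0.068 0 0.03;-0.132 -0.003 -0.068 0 0.03;-0.132 -0.003 -0.068 0 0.03", "grip_force": 40}}

```text
time_s: 16.65
tcp_pos: [553.5, -14.2, 125.1]
eef_rot: [[-0.123, 0.992, 0.003], [0.992, 0.123, -0.0], [-0.0, 0.003, -1.0]]
ft_force: [0.7, 2.5, 6.0]
width: 39.5
gripper_force: 41.2
```

Emit:
{"method": "apply_moves", "body": {"deltas": "0 0 0 8 0.03;0 0 0 16 0.03;0 0 0 24 0.03;0 0 0 32 0.03;0 0 0 40 0.03;0 0 0 43 0.03;0 0 0 43 0.03;0 0 0 43 0.03"}}

```text
time_s: 17.45
tcp_pos: [553.8, -14.3, 125.1]
eef_rot: [[0.588, 0.809, 0.004], [0.809, -0.588, 0.0], [0.003, 0.003, -1.0]]
ft_force: [0.8, 1.7, 5.3]
width: 39.9
gripper_force: 41.3
```

Emit:
{"method": "apply_moves", "body": {"deltas": "0 0 0 0 0.065;0 0 0 0 0.065;0 0 -0.03 0 0.065;0 0 -0.05 0 0.065;0.03 -0.03 -0.05 -8 0.06;0.06 -0.06 -0.05 -16 0.05;0.0987 -0.0878 -0.04 -24 0.04;0.0987 -0.0878 -0.01 -32 0.04;0.0987 -0.0878 0.03 -40 0.04;0.0987 -0.0878 0.055 -43 0.04;0.0987 -0.0878 0.068 -43 0.04;0.0987 -0.0878 0.068 -43 0.035;0.0987 -0.0878 0.068 -43 0.035;0.0987 -0.0878 0.068 -43 0.015;0.0987 -0.0878 0.068 -43 0.015;0.0987 -0.0878 0.068 -43 0.015;0.0987 -0.0878 0.068 -43 0.015;0.0987 -0.0878 0.068 -43 0.015", "grip_force": 30}}

```text
time_s: 19.25
tcp_pos: [540.7, 116.9, 57.3]
eef_rot: [[-0.123, 0.992, 0.004], [0.992, 0.123, -0.0], [-0.001, 0.004, -1.0]]
ft_force: [0.1, -0.6, 6.3]
width: 22.6
gripper_force: 30.1
```

Emit:
{"method": "apply_moves", "body": {"deltas": "0.001 0 0 0 0.015;0.002 0 0 0 0.015;0.003 0 0 0 0.015;0.004 0 0 0 0.015"}}

```text
time_s: 19.65
tcp_pos: [540.5, 120.0, 57.3]
eef_rot: [[-0.123, 0.992, 0.004], [0.992, 0.123, -0.002], [-0.003, 0.004, -1.0]]
ft_force: [0.1, -3.8, 5.8]
width: 22.5
gripper_force: 30.1
```

Emit:
{"method": "apply_moves", "body": {"deltas": "-0.001 0 0 0 0.015;-0.002 0 0 0 0.015;-0.003 0 0 0 0.015;-0.004 0 0 0 0.015"}}

```text
time_s: 20.05
tcp_pos: [540.6, 118.2, 57.3]
eef_rot: [[-0.122, 0.993, 0.004], [0.993, 0.122, 0.003], [0.002, 0.004, -1.0]]
ft_force: [0.0, 4.1, 6.0]
width: 22.6
gripper_force: 30.1
```

Emit:
{"method": "apply_moves", "body": {"deltas": "0 0 -0.001 0 0.015;0 0 -0.002 0 0.015;0.001 0 -0.002 0 0.015;0.002 0 -0.002 0 0.015;0.003 0 -0.002 0 0.015;0.004 0 -0.002 0 0.015"}}

```text
time_s: 20.65
tcp_pos: [538.7, 120.8, 57.4]
eef_rot: [[-0.123, 0.992, 0.0], [0.992, 0.123, -0.0], [-0.0, 0.0, -1.0]]
ft_force: [0.8, -0.5, 1.1]
width: 22.6
gripper_force: 29.6
```

Emit:
{"method": "apply_moves", "body": {"deltas": "-0.001 0 0 0 0.015;-0.002 0 0 0 0.015;-0.003 0 0 0 0.015;-0.004 0 0 0 0.015"}}

```text
time_s: 21.05
tcp_pos: [539.1, 117.2, 57.3]
eef_rot: [[-0.123, 0.992, -0.0], [0.992, 0.123, 0.0], [0.0, 0.0, -1.0]]
ft_force: [0.2, 1.3, 2.3]
width: 22.6
gripper_force: 29.6
```

Emit:
{"method": "apply_moves", "body": {"deltas": "0 0 0 0 0.04;0 0 0 0 0.04;0 0 -0.05 0 0.04;0 0 -0.10 0 0.055;-0.03 -0.001 -0.13 0 0.065;-0.08 -0.002 -0.13 0 0.065;-0.132 -0.003 -0.13 0 0.065;-0.132 -0.003 -0.11 0 0.065;-0.132 -0.003 -0.08 0 0.065;-0.132 -0.003 -0.066 0 0.065;-0.132 -0.003 -0.066 0 0.065;-0.132 -0.003 -0.066 0 0.03;-0.132 -0.003 -0.066 0 0.03;-0.132 -0.003 -0.066 0 0.03;-0.132 -0.003 -0.066 0 0.03;-0.132 -0.003 -0.066 0 0.03", "grip_force": 40}}

```text
time_s: 22.65
tcp_pos: [553.5, -14.2, 125.0]
eef_rot: [[-0.123, 0.992, 0.003], [0.992, 0.123, -0.0], [-0.0, 0.003, -1.0]]
ft_force: [-0.2, 2.3, 5.1]
width: 39.2
gripper_force: 41.3
```

Emit:
{"method": "apply_moves", "body": {"deltas": "0 0 0 8 0.03;0 0 0 16 0.03;0 0 0 24 0.03;0 0 0 32 0.03;0 0 0 40 0.03;0 0 0 43 0.03;0 0 0 43 0.03;0 0 0 43 0.03"}}

```text
time_s: 23.45
tcp_pos: [553.8, -14.3, 125.0]
eef_rot: [[0.587, 0.81, 0.004], [0.81, -0.587, 0.0], [0.002, 0.003, -1.0]]
ft_force: [1.8, 1.7, 6.1]
width: 39.7
gripper_force: 41.4
```

Emit:
{"method": "apply_moves", "body": {"deltas": "0 0 0 0 0.065;0 0 0 0 0.065;0 0 -0.03 0 0.065;0 0 -0.05 0 0.065;0.03 -0.03 -0.05 -8 0.06;0.06 -0.06 -0.05 -16 0.05;0.0987 -0.0878 -0.04 -24 0.04;0.0987 -0.0878 -0.01 -32 0.04;0.0987 -0.0878 0.03 -40 0.04;0.0987 -0.0878 0.055 -43 0.04;0.0987 -0.0878 0.066 -43 0.04;0.0987 -0.0878 0.066 -43 0.04;0.0987 -0.0878 0.066 -43 0.04"}}

```text
time_s: 24.75
tcp_pos: [539.9, 116.9, 58.2]
eef_rot: [[-0.122, 0.993, 0.001], [0.993, 0.122, -0.0], [-0.0, 0.001, -1.0]]
ft_force: [-0.2, -0.9, 0.4]
width: 39.8
gripper_force: 0.0
```

Emit:
{"method": "apply_moves", "body": {"deltas": "0 -0.0005 0.001 0 0.035;0 -0.0005 0.001 0 0.015;0 -0.0005 0.001 0 0.015;0 -0.0005 0.001 0 0.015;0 -0.0005 0.001 0 0.015", "grip_force": 30}}

```text
time_s: 25.25
tcp_pos: [539.9, 116.9, 58.1]
eef_rot: [[-0.123, 0.992, 0.003], [0.992, 0.123, -0.0], [-0.0, 0.003, -1.0]]
ft_force: [-1.1, -0.5, 6.3]
width: 22.3
gripper_force: 29.7
```

Emit:
{"method": "apply_moves", "body": {"deltas": "0.001 0 0 0 0.015;0.002 0 0 0 0.015;0.003 0 0 0 0.015;0.004 0 0 0 0.015"}}

```text
time_s: 25.65
tcp_pos: [540.0, 119.3, 58.1]
eef_rot: [[-0.124, 0.992, 0.004], [0.992, 0.124, -0.003], [-0.004, 0.003, -1.0]]
ft_force: [-0.1, -6.7, 5.1]
width: 22.8
gripper_force: 29.5
```

Emit:
{"method": "apply_moves", "body": {"deltas": "-0.001 0 0 0 0.015;-0.002 0 0 0 0.015;-0.003 0 0 0 0.015;-0.004 0 0 0 0.015"}}

```text
time_s: 26.05
tcp_pos: [540.0, 118.7, 58.1]
eef_rot: [[-0.121, 0.993, 0.003], [0.993, 0.121, 0.004], [0.004, 0.004, -1.0]]
ft_force: [0.2, 6.4, 4.5]
width: 22.2
gripper_force: 29.5
```

Emit:
{"method": "apply_moves", "body": {"deltas": "0 0 -0.001 0 0.015;0 0 -0.0015 0 0.015;0.001 0 -0.0015 0 0.015;0.003 0 -0.0015 0 0.015;0.005 0 -0.0015 0 0.015;0.006 0 -0.0015 0 0.015"}}

```text
time_s: 26.65
tcp_pos: [538.5, 122.2, 58.1]
eef_rot: [[-0.123, 0.992, 0.001], [0.992, 0.123, -0.002], [-0.002, 0.001, -1.0]]
ft_force: [1.3, -5.1, 3.3]
width: 22.5
gripper_force: 29.9
```

Emit:
{"method": "apply_moves", "body": {"deltas": "-0.002 0 0 0 0.015;-0.004 0 0 0 0.015;-0.005 0 0 0 0.015;-0.006 0 0 0 0.015"}}

```text
time_s: 27.05
tcp_pos: [538.5, 119.0, 58.1]
eef_rot: [[-0.121, 0.993, -0.0], [0.993, 0.121, 0.004], [0.004, 0.0, -1.0]]
ft_force: [-0.9, 6.2, 3.7]
width: 22.5
gripper_force: 30.1
```

Emit:
{"method": "apply_moves", "body": {"deltas": "0 0 0 0 0.04;0 0 0 0 0.04;0 0 -0.05 0 0.04;0 0 -0.10 0 0.055;-0.03 -0.001 -0.13 0 0.065;-0.08 -0.002 -0.13 0 0.065;-0.132 -0.0025 -0.13 0 0.065;-0.132 -0.0025 -0.11 0 0.065;-0.132 -0.0025 -0.08 0 0.065;-0.132 -0.0025 -0.066 0 0.065;-0.132 -0.0025 -0.066 0 0.065;-0.132 -0.0025 -0.066 0 0.03;-0.132 -0.0025 -0.066 0 0.03;-0.132 -0.0025 -0.066 0 0.03;-0.132 -0.0025 -0.066 0 0.03;-0.132 -0.0025 -0.066 0 0.03", "grip_force": 40}}

```text
time_s: 28.65
tcp_pos: [553.5, -14.1, 125.4]
eef_rot: [[-0.123, 0.992, 0.003], [0.992, 0.123, -0.0], [-0.0, 0.003, -1.0]]
ft_force: [-0.3, 1.4, 4.7]
width: 39.7
gripper_force: 41.3
```

Emit:
{"method": "apply_moves", "body": {"deltas": "0 0 0 8 0.03;0 0 0 16 0.03;0 0 0 24 0.03;0 0 0 26 0.03;0 0 0 26 0.03;0 0 0 26 0.03"}}

```text
time_s: 29.25
tcp_pos: [553.7, -14.1, 125.4]
eef_rot: [[0.324, 0.946, 0.003], [0.946, -0.324, 0.0], [0.001, 0.003, -1.0]]
ft_force: [1.6, 2.2, 5.2]
width: 39.3
gripper_force: 41.4
```

Emit:
{"method": "apply_moves", "body": {"deltas": "0 0 0 0 0.065;0 0 0 0 0.065;0 0 -0.03 0 0.065;0 0 -0.05 0 0.065;0.03 -0.015 -0.05 -8 0.06;0.07 -0.03 -0.05 -16 0.05;0.1197 -0.0555 -0.04 -24 0.04;0.1197 -0.0555 -0.01 -26 0.04;0.1197 -0.0555 0.03 -26 0.04;0.1197 -0.0555 0.055 -26 0.04;0.1197 -0.0555 0.066 -26 0.04;0.1197 -0.0555 0.066 -26 0.035;0.1197 -0.0555 0.066 -26 0.035;0.1197 -0.0555 0.066 -26 0.015;0.1197 -0.0555 0.066 -26 0.015;0.1197 -0.0555 0.066 -26 0.015;0.1197 -0.0555 0.066 -26 0.015;0.1197 -0.0555 0.066 -26 0.015", "grip_force": 30}}

```text
time_s: 31.05
tcp_pos: [540.7, 116.8, 60.3]
eef_rot: [[-0.123, 0.992, 0.004], [0.992, 0.123, -0.0], [-0.001, 0.004, -1.0]]
ft_force: [-0.3, -0.8, 6.9]
width: 15.2
gripper_force: 3.1
```

Emit:
{"method": "apply_moves", "body": {"deltas": "0 0 -0.001 0 0.015;0 0 -0.002 0 0.015;0 0 -0.002 0 0.015"}}

```text
time_s: 31.35
tcp_pos: [539.0, 116.9, 60.3]
eef_rot: [[-0.123, 0.992, 0.001], [0.992, 0.123, -0.0], [-0.0, 0.001, -1.0]]
ft_force: [-0.7, 0.7, 2.9]
width: 14.9
gripper_force: 1.9
```

Emit:
{"method": "apply_moves", "body": {"deltas": "0 0 -0.004 0 0.04;0 0 -0.004 0 0.04;0 0 -0.004 0 0.04;0 0 0.003 0 0.04;0 0 0.006 0 0.04;0 0 0.006 0 0.04;0 0 0.006 0 0.04"}}

```text
time_s: 32.05
tcp_pos: [538.6, 116.9, 53.4]
eef_rot: [[-0.123, 0.992, -0.001], [0.992, 0.123, -0.0], [0.0, -0.001, -1.0]]
ft_force: [0.3, 0.1, 0.4]
width: 39.9
gripper_force: 0.0
```

Emit:
{"method": "apply_moves", "body": {"deltas": "0 0 0 0 0.03;0 0 0 0 0.015;0 0 0 0 0.015;0 0 0 0 0.015;0 0 0 0 0.015", "grip_force": 40}}

```text
time_s: 32.55
tcp_pos: [539.2, 117.0, 54.2]
eef_rot: [[-0.123, 0.992, 0.001], [0.992, 0.123, 0.0], [0.0, 0.001, -1.0]]
ft_force: [-0.1, -0.4, 1.9]
width: 22.5
gripper_force: 39.6
```

Emit:
{"method": "apply_moves", "body": {"deltas": "0.002 0 0 0 0.015;0.004 0 0 0 0.015;0.006 0 0 0 0.015;0.007 0 0 0 0.015"}}

```text
time_s: 32.95
tcp_pos: [538.8, 120.8, 54.2]
eef_rot: [[-0.125, 0.992, 0.001], [0.992, 0.125, -0.007], [-0.007, 0.0, -1.0]]
ft_force: [1.3, -12.0, 2.4]
width: 22.7
gripper_force: 39.6
```

Emit:
{"method": "apply_moves", "body": {"deltas": "-0.002 0 0 0 0.015;-0.004 0 0 0 0.015;-0.006 0 0 0 0.015;-0.007 0 0 0 0.015"}}

```text
time_s: 33.35
tcp_pos: [538.8, 120.1, 54.2]
eef_rot: [[-0.121, 0.993, 0.001], [0.993, 0.121, 0.007], [0.007, 0.001, -1.0]]
ft_force: [-1.2, 11.9, 3.1]
width: 22.6
gripper_force: 39.7
```

Emit:
{"method": "apply_moves", "body": {"deltas": "0 0 -0.0008 0 0.015;0.002 0 -0.0008 0 0.015;0.004 0 -0.0008 0 0.015;0.006 0 -0.0008 0 0.015;0.008 0 -0.0008 0 0.015;0.01 0 -0.0008 0 0.015"}}

```text
time_s: 33.95
tcp_pos: [537.8, 124.1, 54.2]
eef_rot: [[-0.125, 0.992, 0.0], [0.992, 0.125, -0.006], [-0.006, -0.001, -1.0]]
ft_force: [1.1, -9.3, -0.8]
width: 23.0
gripper_force: 39.3
```

Emit:
{"method": "apply_moves", "body": {"deltas": "0.001 0 0 0 0.015;0.002 0 0 0 0.015"}}

```text
time_s: 34.15
tcp_pos: [537.6, 126.1, 54.3]
eef_rot: [[-0.125, 0.992, 0.0], [0.992, 0.125, -0.006], [-0.006, -0.001, -1.0]]
ft_force: [1.3, -9.3, -0.9]
width: 22.7
gripper_force: 39.3
```

Emit:
{"method": "apply_moves", "body": {"deltas": "-0.002 0 0 0 0.015;-0.004 0 0 0 0.015;-0.006 0 0 0 0.015;-0.008 0 0 0 0.015;-0.010 0 0 0 0.015"}}

```text
time_s: 34.65
tcp_pos: [537.6, 121.8, 54.3]
eef_rot: [[-0.121, 0.993, -0.002], [0.993, 0.121, 0.006], [0.006, -0.001, -1.0]]
ft_force: [0.4, 10.9, -0.1]
width: 22.9
gripper_force: 39.4
```

Emit:
{"method": "apply_moves", "body": {"deltas": "-0.001 0 0 0 0.015;-0.002 0 0 0 0.015"}}

```text
time_s: 34.85
tcp_pos: [537.7, 120.0, 54.3]
eef_rot: [[-0.121, 0.993, -0.002], [0.993, 0.121, 0.006], [0.006, -0.001, -1.0]]
ft_force: [-1.2, 9.1, 0.3]
width: 22.7
gripper_force: 39.4
```

The drag is steady at about 9 to 11 N both ways with no downward bearing. I'll release and withdraw.

Emit:
{"method": "apply_moves", "body": {"deltas": "0.002 0 0 0 0.015;0.003 0 0 0 0.015;0.003 0 0 0 0.04;0.003 0 0 0 0.04;0.003 0 0 0 0.04;0.003 0 -0.03 0 0.04;0.003 0 -0.08 0 0.05;0.003 0 -0.13 0 0.06;0.05 0 -0.16 0 0.06;0.1 0 -0.16 0 0.06;0.15 0 -0.16 0 0.06;0.20 0 -0.16 0 0.06;0.20 0 -0.16 0 0.06;0.2 0 -0.16 0 0.06"}}

```text
time_s: 36.25
tcp_pos: [513.8, 316.6, 214.5]
eef_rot: [[-0.125, 0.992, -0.0], [0.992, 0.125, -0.0], [-0.0, -0.0, -1.0]]
ft_force: [-0.2, -1.3, -0.1]
width: 60.1
gripper_force: 0.0
```

```bash
python3 - <<'E'
from h import *
a=viewer.read_camera("top")[:,:,::-1];b=viewer.read_camera("side")[:,:,::-1]
A=cv2.resize(a[200:300,230:345],None,fx=5,fy=5,interpolation=cv2.INTER_CUBIC)[:300+100]
B=cv2.resize(b[205:260,260:375],None,fx=5,fy=5,interpolation=cv2.INTER_CUBIC)[:200]
cv2.imwrite("pics/g7.png",np.vstack([A,B]))
d=a[...,2].astype(float)-a[...,0]
m=np.zeros_like(d,bool);m[245:270,265:325]=(d>45)[245:270,265:325]
c=blob(m);x=c[:,0,0].min();print("tail px",x,c[:,0,1][c[:,0,0]==x].mean());p=plane("top",(x-.5,c[:,0,1][c[:,0,0]==x].mean()),49)
an=np.radians(JA);e=p[:2]-JO;print("tail jig x",e@[np.cos(an),np.sin(an)],"y",e@[-np.sin(an),np.cos(an)]);goal(0,0,0,0)
E
```

```text
tail px 276 260.0
tail jig x -162.724323651354 y 0.9045143341995867
shift mm [-249.3 -548.9  214.8] turn 7.0 t 36.35 pos [514.4 314.7 214.4] ya 7.0 w 59.6 F [ 0.2 -0.8 -0. ] q6 0.26
```

View pics/g7.png

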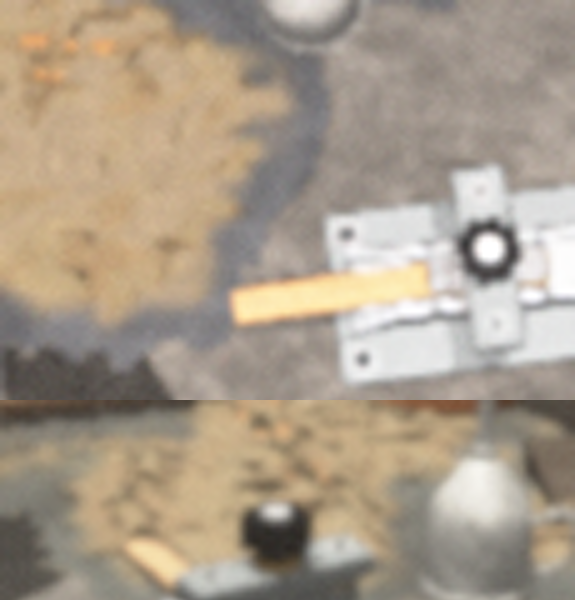

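The stick lies straight in the channel under the shoe. Its tail is at crop (235,305), which puts its centre about 61 mm before the nip, and the oil can is where it was. I'm handing it in.

```bash
python3 -c "
from plant import bot
print(bot.job_done())"
```

```text
the job is handed in; nothing more can be done
None
```

The job is handed in: the stick is nipped under the shoe with its centre about 61 mm before the nip, and after the last turn it drew to and fro at about 9–11 N; it took about 36 s of the 72 s allowed, and the arm stayed clear of the other things on the table.

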